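# Shorten the magnifier arm by one hole

### The arm

A 6-joint arm with a two-finger parallel gripper is mounted at the origin on the work surface. World frame = base frame: x ahead of the robot, y to its left, z up, the work surface at z = 0. Lengths are in m, angles in rad, forces in N, time in s.
With the tool pointing down it reaches from about 0.275 to 0.725 m from the base axis. Payload 5.6 kg.
Tool frame: the origin (TCP) lies on the centre line of the jaws, within the pads' length; the fingertips stand 25 mm ahead of it and the grasp point (between the pads) lies 6 mm ahead of it; z points along the fingers, y is the line along which they close (so a half turn about z gives the same grasp; the last joint's range is limited). The gripper opens to 85 mm and grips with 20 to 120 N. Pads are 22 mm wide; open, the fingers measure 114 mm over their backs; the gripper's body (76 mm by 85 mm) begins 54 mm behind the grasp point. The pads swing forward as they close: fully open they stand 13 mm farther back than shut.
Start: joints at [-0.944, 0.255, 0.108, 0, -1.424, -0.285], TCP at [0.184, -0.518, 0.256] pointing down, gripper open.
Joint ranges: [-2.95, 2.95], [-1.21, 1.97], [-1.09, 1.5], [-2.87, 1.71], [-2.94, -0.07], [-3.05, 3.05]. Speed limits (rad/s): [2.57, 2.57, 3.14, 3.14, 3.14, 3.14].

### API

Orientations are given as a unit quaternion [x, y, z, w].
In Python, from bench import * gives the robot as it stands.
- The arm moves only by the shell command python3 -m inch 'ROWS' [OPENING] [FORCE]. ROWS is JSON, a list of rows, each a list of 4 numbers: the shift along the world's x, y, z in mm, then the turn about the world's z in rad. In form: [[x, y, z, turn], ...]. A call has 1 to 5 rows; each row shifts and turns the commanded pose from where the row before left it; what a row does not reach is not made up. A row lasts 1/10 s, in which the tool goes at most 50 mm and 8.59 degrees, less where a joint would pass 70% of its speed; a pose out of reach is approached as far as the arm can. A call is refused whole if a number of a shift passes 50 or a number of a turn 0.15, either way. A call with a gripper value outside its range is refused whole. OPENING is the gripper's target within -1 to 1 (fully open at 1, half-way at 0, shut at -1), set as the call begins (- or left out, the last holds). The fingers move at their own pace and stop on an object; FORCE is the grip in N (left out, the last holds). Time passes only in rows, so rows that do not move let the fingers close. It gives the time, the measured TCP pose, the force, the opening and the grip force at its end, in the units of the state.
- sense(): the state, without advancing time (a new reading comes with each control period).
- capture(name): name is "scene" or "side" or "wrist"; returns a dict with "pixels" (420x560x3 uint8, red, green, blue), "fovy" (degrees; the focal length in pixels is half the picture's height over the tangent of half this angle, whatever the lens; pixels are square), "cx", "cy" (the principal point, pixels), "R" (3x3) and "t" (3): a world point X has camera coordinates R X + t; the wrist camera has in their place "hand_eye" (4x4, takes a point from camera to tool coordinates, whose origin is the TCP and whose axes are the flange's). Camera axes: x right, y down, z forward; pixel columns grow to the right and rows downward; lengths in m; the calibration is good to about 2 mm. A picture is of the moment at which its call begins: read the wrist's pose just before it. There is no depth.
- job_done(): hands the job in; it is judged then, once.
The state is a dict: "time": time; "q": joint angles; "dq": joint speeds; "tau": joint torques, N m; "position": TCP position; "tcp_rot": TCP orientation; "force": force on the tool from outside, world axes, zero at the start; "moment": the same for the moment, N m; "opening": finger opening in m; "finger_force": force on a finger pad.
Only numpy, scipy, OpenCV 4.12 (cv2) and the standard library are available. Lean on these libraries where they do the work, as an engineer would, in place of code of your own. Each camera call takes 0.05 s, during which the arm holds its last target. There are 200 camera calls.

### The job

Shorten the bedside arm that carries the round magnifying lens by exactly one hole: press the black button on its collar right down to free the tube, then push the tube in by the round knob on its end until it catches in the next hole and the button has popped fully up again. Leave the other arm, the one with the rectangular phone rest, at its length.

Things in the scene. Friction and masses are not known exactly. Their poses are not given: they have to be found in the camera images.
- lens_arm: fixed stand of the telescopic arm with a flat round lens, 74 mm across, beside its sliding tube (lens centre 62 mm to the +y side, 45 mm up). Dark 190 x 80 mm foot, grey collar 44 x 40 mm, top 64 mm up, fixed 28 mm tube behind it, 22 mm steel sliding tube in front. Origin on the table under the button; x: the way the tube collapses, roughly away from the robot; z up.
- lens_arm_press (a point): centre of the top of the lens arm's button: black, round, 24 mm across, on the collar. Its top is 75 mm above the table when up, 66 mm when fully down. Same axes as the stand.
- lens_arm_button (a joint): button press, m: 0 up, 0.009 fully down (3 N; spring 1 to 3 N). Below 3 mm its catch is out of the hole and a light spring in the tube nudges the tube about 6 mm in at once, so it is free: let go, the button then stays 3 mm down, its catch riding on the tube, until the next hole arrives; there it pops up to 0 by itself and locks the tube.
- lens_arm_knob_face (a point): centre of the flat outer face of the round rubber knob (40 mm across, 14 mm thick, centre 45 mm above the table) on the free end of the lens arm's sliding tube; 125 mm from the button at the start. Moves with the tube; same axes as the stand, so push it along +x. The freed tube takes 2 to 5 N to slide and stops hard at the hole.
- lens_arm_tube (a joint): how far the lens arm's tube is pushed in, m: 0 to 0.001 at the start (first hole), 0.030 locked in the next hole, 0.060 in the last; about 1 mm of play at each.
- phone_arm_tube (a joint): the same for the other arm, of the same make, which carries a flat black rectangular phone rest, 80 x 65 mm, in place of the lens, and stands left or right of the lens arm. It starts locked at 0 and is to stay there.

How it is judged:
By the outcome, as a careful person would: the job done as asked, in the order asked, and still so for the second after the job is handed in, with the robot touching nothing.
It also fails if it takes over 38 s, if anything falls off the work surface, if the arm or the gripper's body presses on something with over 40 N, if the wrist force passes 120 N, or if a joint passes its speed limit or range.

## Working session

There is one attempt and no reset: what is moved stays moved. The work goes in short steps, Python scripts to look and compute and a shell command to move; the robot and the scene stay as the last step left them, time stands still between calls to the robot, and variables do not carry over. Pictures are saved under pics/ and viewed, at most 10 in all, crops included, and the job is handed in when it is done.

```bash
mkdir -p pics; python3 - <<'E'
from bench import *
import cv2,numpy as np,pickle
d={}
s=sense()
for n in("scene","side"):
    d[n]=capture(n); cv2.imwrite(f"pics/{n}0.png",d[n]["pixels"][...,::-1])
    print(n,d[n]["fovy"],d[n]["cx"],d[n]["cy"],(-np.array(d[n]["R"]).T@d[n]["t"]).round(3))
pickle.dump(d,open("d0.pkl","wb"))
print(s["time"],s["tcp_rot"],s["force"],s["opening"])
E
```

```text
scene 45.39162997974099 291.5046998540718 207.65001022963781 [1.058 0.052 0.859]
side 49.989327872921464 278.20411743548334 216.62974464601248 [0.43  0.484 0.517]
0.0 [-1.70057709e-01  9.85433627e-01  9.51205881e-04 -1.91590175e-04] [-0.03509356 -0.48164385 -0.15289394] 0.08542033454119223
```

View pics/scene0.png

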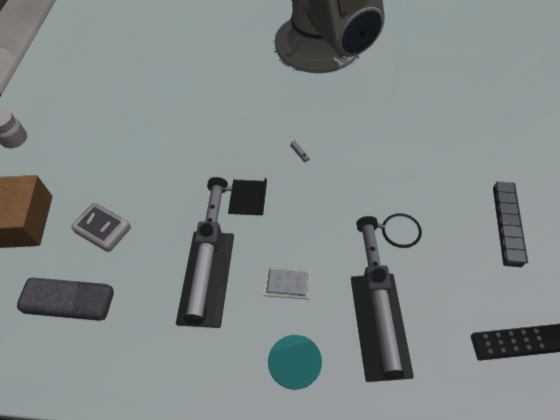

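View pics/side0.png

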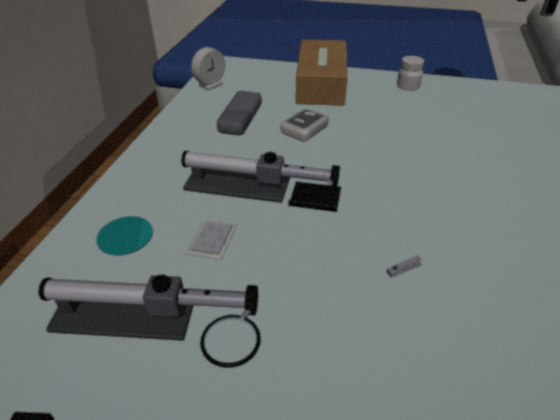

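The scene view shows the lens arm on the right, with its button near (378,274) and knob near (367,223). In the side view they are near (162,284) and (252,299). The phone arm is the other one, on the −y side.

```bash
cat >h.py <<'E'
import numpy as np
def ray(c,u,v):
    f=c["pixels"].shape[0]/2/np.tan(np.radians(c["fovy"])/2)
    R=np.array(c["R"]);d=R.T@np.array([(u-c["cx"])/f,(v-c["cy"])/f,1]);return -R.T@np.array(c["t"]),d/np.linalg.norm(d)
def plane(c,u,v,z):
    o,d=ray(c,u,v);return o+d*(z-o[2])/d[2]
def tri(c1,p1,c2,p2):
    o1,d1=ray(c1,*p1);o2,d2=ray(c2,*p2)
    s=np.linalg.lstsq(np.c_[d1,-d2],o2-o1,rcond=None)[0]
    a,b=o1+s[0]*d1,o2+s[1]*d2;return (a+b)/2,np.linalg.norm(a-b)
def proj(c,X):
    f=c["pixels"].shape[0]/2/np.tan(np.radians(c["fovy"])/2)
    p=np.array(c["R"])@X+c["t"];return f*p[:2]/p[2]+[c["cx"],c["cy"]]
E
python3 - <<'E'
import pickle,cv2,numpy as np
from h import *
d=pickle.load(open("d0.pkl","rb"))
def blobs(n,box,th):
    x0,y0,x1,y1=box;g=d[n]["pixels"][y0:y1,x0:x1].max(2)
    k,l,st,ce=cv2.connectedComponentsWithStats((g<th).astype(np.uint8))
    for i in range(1,k):
        if st[i,4]>25: print(n,th,(ce[i]+[x0,y0]).round(1),st[i,:]+np.array([x0,y0,0,0,0]))
for th in(25,35): 
    blobs("scene",(350,205,400,300),th); blobs("side",(140,265,275,325),th)
a=cv2.resize(d["scene"]["pixels"][205:300,340:440],None,fx=4,fy=4,interpolation=2)
b=cv2.resize(d["side"]["pixels"][262:330,135:275],None,fx=4,fy=4,interpolation=2)
o=np.zeros((600,560,3),np.uint8);o=np.zeros((380+215,560,3),np.uint8);o[:380,:400]=a;o=np.vstack([o[:325],b]);o[:325,:400]=a[:325]
o=np.clip(o*1.8,0,255).astype(np.uint8)
cv2.imwrite("pics/crop0.png",o[...,::-1])
E
```

```text
side 25 [160.8 283.4] [152 276  19  16 242]
side 25 [251.2 298.4] [245 286  12  28 255]
side 25 [181.6 310. ] [179 306   7  10  43]
scene 35 [366.2 222.4] [358 218  19  13 141]
scene 35 [389. 239.] [383 229  17  18  28]
scene 35 [378.1 275.1] [372 269  14  13 148]
scene 35 [360.8 288.5] [352 274  19  26 313]
side 35 [160.9 283.5] [152 275  19  18 268]
side 35 [251.1 298.7] [245 286  12  28 273]
side 35 [180.7 309.6] [175 296  12  23 111]
```

View pics/crop0.png

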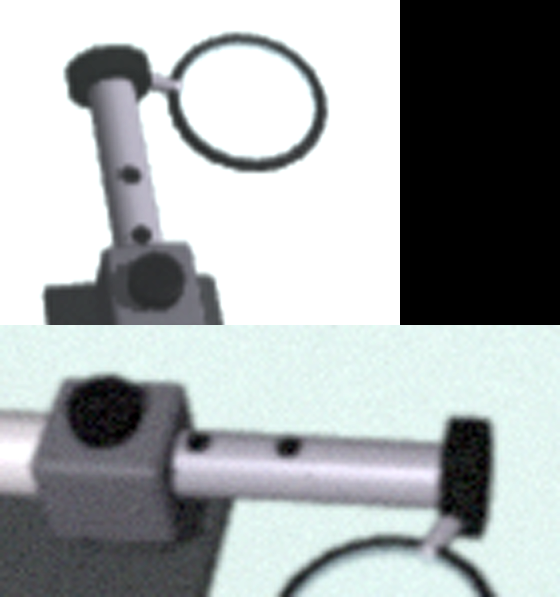

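The crop shows the button disc at about scene (379,275) and side (161,283.3). The knob is at about scene (367,224.3) and side (251,299).

```bash
python3 - <<'E'
import pickle
from h import *
d=pickle.load(open("d0.pkl","rb"));S,D=d["scene"],d["side"]
b,e=tri(S,(378.8,275),D,(161,283.4));k,e2=tri(S,(367,224.3),D,(251.2,299))
print(b,e,k,e2,np.linalg.norm((b-k)[:2]),np.degrees(np.arctan2(*(b-k)[1::-1])))
print(plane(S,378.8,275,.073),plane(D,161,283.4,.073),plane(S,367,224.3,.045),plane(D,251.2,299,.045))
l=plane(S,402,230,.045);print("lens",l, l-k)
# phone arm
print("phone",plane(S,207,230,.075),plane(S,217,184,.045))
from bench import *
s=sense();print(s["position"],np.array(s["tcp_rot"]))
E
```

```text
[0.67579146 0.15193462 0.06892835] 9.357133629000852e-05 [0.56127592 0.13200883 0.04572277] 0.0006700336572496827 0.11623616797518259 9.870683737251188
[0.67772841 0.15138845 0.073     ] [0.67357958 0.15499263 0.073     ] [0.56111993 0.13229812 0.045     ] [0.56129043 0.13115692 0.045     ]
lens [0.56778246 0.19749334 0.045     ] [ 0.00650654  0.06548451 -0.00072277]
phone [ 0.61716306 -0.15869872  0.075     ] [ 0.49356595 -0.16700257  0.045     ]
[ 0.18427394 -0.51777328  0.25549744] [-1.70050072e-01  9.85435047e-01  8.42420802e-04 -1.77747680e-04]
```

```bash
R='[[25,33,0,-0.0085],[25,33,0,-0.0085],[25,33,0,-0.0085],[25,33,0,-0.0085],[25,33,0,-0.0085]]'
python3 -m inch '[[25,33,0,-0.0085],[25,33,0,-0.0085],[25,33,0,-0.0085],[25,33,0,-0.0085],[25,33,0,-0.0085]]' -1 30
python3 -m inch '[[25,33,0,-0.0085],[25,33,0,-0.0085],[25,33,0,-0.0085],[25,33,0,-0.0085],[25,33,0,-0.0085]]'
python3 -m inch '[[25,33,0,-0.0085],[25,33,0,-0.0085],[25,33,0,-0.0085],[25,33,0,-0.0085],[25,33,0,-0.0085]]'
python3 -m inch '[[25,33,0,-0.0085],[25,33,0,-0.0085],[25,33,0,-0.0085],[25,33,0,-0.0085],[0,0,0,-0.0085]]'
```

```text
time: 0.6
position: [0.3099, -0.3516, 0.2559]
tcp_rot: [-0.149, 0.989, 0.0, -0.0]
force: [1.5, 0.5, -0.1]
opening: 0.0122
finger_force: 0.0
time: 1.1
position: [0.4349, -0.1865, 0.2561]
tcp_rot: [-0.128, 0.992, 0.0, -0.0]
force: [0.8, -0.5, 0.4]
opening: -0.0001
finger_force: 0.0
time: 1.6
position: [0.5599, -0.0216, 0.2559]
tcp_rot: [-0.107, 0.994, 0.0, -0.0]
force: [0.3, -1.7, 0.2]
opening: -0.0001
finger_force: 0.0
time: 2.1
position: [0.6606, 0.1128, 0.2525]
tcp_rot: [-0.087, 0.996, 0.0, -0.002]
force: [-0.1, -0.4, -1.4]
opening: -0.0001
finger_force: 0.0
```

```bash

python3 -m inch '[[3,8,-27,0],[3,8,-27,0],[3,8,-27,0],[3,8,-27,0],[4,7,-25,0]]'
python3 - <<'E'
from bench import *
import cv2,pickle
s=sense();print(s["position"],s["tcp_rot"],s["force"])
d={n:capture(n) for n in("scene","side","wrist")};pickle.dump((s,d),open("d1.pkl","wb"))
a=cv2.resize(d["side"]["pixels"][200:330,90:290],None,fx=3,fy=3);b=cv2.resize(d["wrist"]["pixels"],(240,180))
import numpy as np
o=np.zeros((390,600+0,3),np.uint8);o[:]=a;o=np.vstack([o,np.hstack([b,np.zeros((180,360,3),np.uint8)])])
c=cv2.resize(d["scene"]["pixels"][215:295,330:450],(300,200))[:180];o[390:,240:540]=c
cv2.imwrite("pics/p1.png",np.clip(o*1.6,0,255).astype(np.uint8)[...,::-1])
E
```

```text
time: 2.6
position: [0.6748, 0.1478, 0.1216]
tcp_rot: [-0.086, 0.996, -0.0, -0.001]
force: [0.4, -0.4, -0.5]
opening: -0.0001
finger_force: 0.0
[0.67476204 0.14776783 0.12156854] [-8.56628457e-02  9.96323881e-01 -1.02227405e-04 -7.68636500e-04] [ 0.38171849 -0.42501441 -0.47792874]
```

View pics/p1.png

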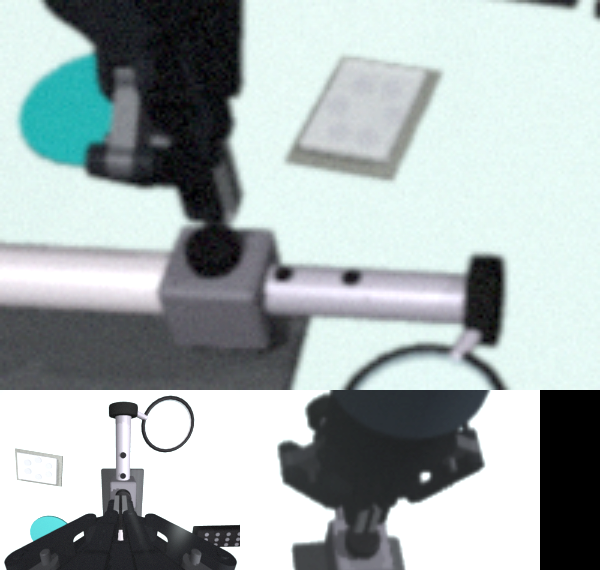

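The shut tips hang just above the button (side crop ~(213,215) over button ~(213,250)), and in the wrist view they line up with the tube. I'll press down in small steps and watch the force.

```bash

python3 -m inch '[[1,2,-9,0],[1,2,-9,0],[0,0,0,0]]'
python3 -m inch '[[0,0,-2,0],[0,0,-2,0],[0,0,0,0]]'
python3 -m inch '[[0,0,-2,0],[0,0,-1,0],[0,0,0,0]]'
```

```text
time: 3.05
position: [0.6768, 0.1518, 0.1044]
tcp_rot: [-0.086, 0.996, 0.0, -0.001]
force: [-0.9, -1.4, -1.1]
opening: -0.0002
finger_force: 0.0
time: 3.35
position: [0.6774, 0.1517, 0.1013]
tcp_rot: [-0.086, 0.996, 0.0, 0.0]
force: [0.2, -0.0, -0.1]
opening: -0.0003
finger_force: 0.0
time: 3.65
position: [0.6776, 0.1518, 0.0987]
tcp_rot: [-0.086, 0.996, 0.0, 0.0]
force: [0.4, 0.2, 1.9]
opening: 0.0002
finger_force: 0.8
```

```bash

python3 -m inch '[[0,0,-2,0],[0,0,-2,0],[0,0,0,0]]'
python3 -m inch '[[0,0,-2,0],[0,0,-1,0],[0,0,0,0]]'
```

```text
time: 3.95
position: [0.6776, 0.1519, 0.0941]
tcp_rot: [-0.086, 0.996, -0.0, 0.0]
force: [1.1, 0.1, 3.1]
opening: 0.0001
finger_force: 1.0
time: 4.25
position: [0.6776, 0.1519, 0.0913]
tcp_rot: [-0.086, 0.996, -0.0, 0.0]
force: [1.2, -0.0, 2.8]
opening: -0.0002
finger_force: 1.3
```

```bash

python3 -m inch '[[0,0,-1,0],[0,0,0,0]]'
python3 -m inch '[[0,0,-1,0],[0,0,0,0]]'
```

```text
time: 4.45
position: [0.6776, 0.1518, 0.0911]
tcp_rot: [-0.086, 0.996, -0.0, 0.0]
force: [-1.0, -0.0, 5.6]
opening: 0.0001
finger_force: 2.7
time: 4.65
position: [0.6776, 0.1518, 0.091]
tcp_rot: [-0.086, 0.996, -0.0, 0.001]
force: [-2.6, 0.1, 8.5]
opening: -0.0002
finger_force: 4.6
```

The button bottomed exactly at 66 mm (TCP 0.091, force rising). Next I release it, rise, and move to behind the knob.

```bash

python3 -m inch '[[0,0,4,0],[0,0,20,0],[0,0,35,0],[-30,-5,0,0],[-40,-7,0,0]]'
python3 -m inch '[[-40,-7,0,0],[-43,-7,0,0],[0,0,0,0]]'
python3 - <<'E'
from bench import *
import cv2,pickle,numpy as np
s=sense();print(s["position"],s["tcp_rot"],s["force"])
d={n:capture(n) for n in("scene","side","wrist")};pickle.dump((s,d),open("d2.pkl","wb"))
a=cv2.resize(d["side"]["pixels"][220:330,130:330],None,fx=3,fy=3)
b=cv2.resize(d["scene"]["pixels"][195:295,330:450],(288,240));w=cv2.resize(d["wrist"]["pixels"],(312,240))
o=np.vstack([a,np.hstack([b,w])])
cv2.imwrite("pics/p2.png",np.clip(o*1.6,0,255).astype(np.uint8)[...,::-1])
E
```

```text
time: 5.15
position: [0.6073, 0.1401, 0.1479]
tcp_rot: [-0.085, 0.996, 0.0, 0.0]
force: [-0.4, 0.6, 0.3]
opening: 0.0
finger_force: 0.0
time: 5.45
position: [0.5178, 0.124, 0.1468]
tcp_rot: [-0.086, 0.996, -0.0, -0.004]
force: [1.3, 1.6, 0.9]
opening: -0.0002
finger_force: 0.0
[0.51776187 0.12395171 0.14677003] [-8.57943463e-02  9.96306476e-01 -3.98689748e-04 -3.54654387e-03] [1.26316643 1.63976963 0.87817694]
```

View pics/p2.png

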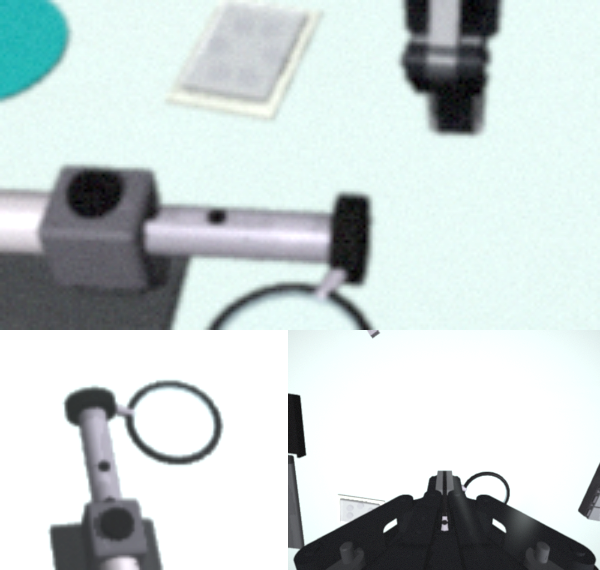

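The side and scene views show the tube nudged in (one hole now hidden by the collar) and the button slightly down. The tips are clear behind the knob, at about (457,130) in the crop. I'll lower to knob height and approach.

```bash

python3 -m inch '[[0,0,-30,0],[0,0,-30,0],[0,0,-30,0],[0,0,0,0]]'
python3 -m inch '[[6,1,0,0],[6,1,0,0],[6,1,0,0],[0,0,0,0]]'
python3 -m inch '[[3,0.5,0,0],[3,0.5,0,0],[0,0,0,0]]'
```

```text
time: 6.0
position: [0.5225, 0.1249, 0.054]
tcp_rot: [-0.085, 0.996, -0.001, -0.004]
force: [-0.6, -0.2, -0.8]
opening: -0.0001
finger_force: 0.0
time: 6.4
position: [0.5441, 0.1294, 0.0594]
tcp_rot: [-0.086, 0.996, 0.0, 0.001]
force: [-1.0, 0.1, 0.0]
opening: -0.0002
finger_force: 0.0
time: 6.7
position: [0.5487, 0.1299, 0.0584]
tcp_rot: [-0.086, 0.996, 0.0, 0.0]
force: [1.0, -0.7, 0.3]
opening: -0.0002
finger_force: 0.0
```

```bash

python3 -m inch '[[2,0.35,0,0],[2,0.35,0,0],[0,0,0,0]]'
python3 -m inch '[[2,0.35,0,0],[2,0.35,0,0],[0,0,0,0]]'
python3 -m inch '[[2,0.35,0,0],[2,0.35,0,0],[0,0,0,0]]'
```

```text
time: 7.0
position: [0.5524, 0.1305, 0.0582]
tcp_rot: [-0.086, 0.996, -0.0, -0.0]
force: [-0.7, -0.6, -0.2]
opening: -0.0002
finger_force: 0.2
time: 7.3
position: [0.5565, 0.1312, 0.0582]
tcp_rot: [-0.086, 0.996, -0.0, -0.0]
force: [-0.7, 0.4, 0.7]
opening: 0.0001
finger_force: 0.5
time: 7.6
position: [0.5605, 0.1319, 0.0582]
tcp_rot: [-0.086, 0.996, -0.0, -0.0]
force: [-2.2, -1.2, 1.0]
opening: -0.0005
finger_force: 0.8
```

```bash

python3 -m inch '[[2,0.35,0,0],[2,0.35,0,0],[0,0,0,0]]'
python3 - <<'E'
from bench import *
import cv2,pickle,numpy as np
s=sense();print(s["position"],s["force"])
d={n:capture(n) for n in("scene","side")}
a=cv2.resize(d["side"]["pixels"][220:330,130:330],None,fx=3,fy=3)
b=cv2.resize(d["scene"]["pixels"][195:295,330:450],(288,240));b=np.hstack([b,np.zeros((240,312,3),np.uint8)])
cv2.imwrite("pics/p3.png",np.clip(np.vstack([a,b])*1.6,0,255).astype(np.uint8)[...,::-1])
E
```

```text
time: 7.9
position: [0.5645, 0.1326, 0.0582]
tcp_rot: [-0.086, 0.996, -0.0, -0.0]
force: [-2.5, -1.1, 0.9]
opening: 0.0003
finger_force: 1.1
[0.56454177 0.13259665 0.05821517] [-2.45954233 -1.137047    0.86433929]
```

View pics/p3.png

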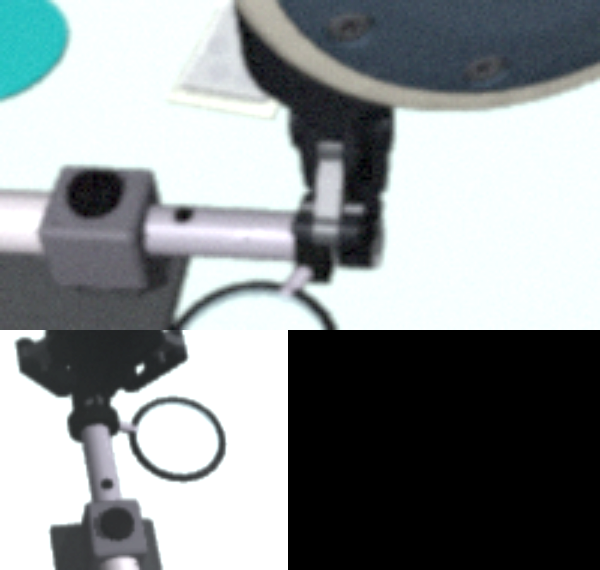

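The knob is pushed along: its crop position went from 350 to 315, and the hole from 217 to 184. That is about 13 mm beyond the nudge, so about 11 mm remain.

```bash

python3 -m inch '[[2,0.35,0,0],[2,0.35,0,0],[0,0,0,0]]'
python3 -m inch '[[2,0.35,0,0],[1,0.2,0,0],[0,0,0,0]]'
python3 -m inch '[[1,0.2,0,0],[1,0.2,0,0],[0,0,0,0]]'
```

```text
time: 8.3
position: [0.5685, 0.1333, 0.0582]
tcp_rot: [-0.086, 0.996, -0.0, -0.0]
force: [-3.0, -1.4, 0.4]
opening: -0.0
finger_force: 1.5
time: 8.6
position: [0.5715, 0.1338, 0.0582]
tcp_rot: [-0.086, 0.996, -0.0, 0.0]
force: [-2.6, -1.7, 0.2]
opening: 0.0001
finger_force: 1.4
time: 8.9
position: [0.5733, 0.1342, 0.0582]
tcp_rot: [-0.086, 0.996, -0.0, -0.0]
force: [-4.6, -1.7, 0.8]
opening: 0.0001
finger_force: 1.9
```

```bash

python3 -m inch '[[1,0.2,0,0],[0,0,0,0]]'
python3 -m inch '[[1,0.2,0,0],[0,0,0,0]]'
```

```text
time: 9.1
position: [0.5735, 0.1342, 0.0582]
tcp_rot: [-0.086, 0.996, -0.0, -0.001]
force: [-6.6, -1.4, 3.2]
opening: -0.0003
finger_force: 3.4
time: 9.3
position: [0.5736, 0.1342, 0.0581]
tcp_rot: [-0.086, 0.996, -0.0, -0.002]
force: [-9.1, -1.9, 5.9]
opening: 0.0
finger_force: 4.8
```

Hard stop reached. I'll back off and check.

```bash

python3 -m inch '[[-5,-0.9,0,0],[-15,-2.6,0,0],[-30,-5,0,0],[-10,0,40,0],[-20,0,50,0]]'
python3 -m inch '[[-40,-20,0,0],[-40,-20,0,0],[0,0,0,0],[0,0,0,0]]'
python3 - <<'E'
from bench import *
import cv2,pickle,numpy as np
from h import *
d0=pickle.load(open("d0.pkl","rb"));d2=pickle.load(open("d2.pkl","rb"))[1]
d={n:capture(n) for n in("scene","side")};pickle.dump(d,open("d4.pkl","wb"))
for q in(d0,d2,d):
  P=[]
  for n,(x0,y0,x1,y1),th in(("side",(140,262,265,325),30),("scene",(350,205,400,262),38),):
    g=q[n]["pixels"][y0:y1,x0:x1].max(2);k,l,st,ce=cv2.connectedComponentsWithStats((g<th).astype(np.uint8))
    print(n,[((ce[i]+[x0,y0]).round(1).tolist(),st[i,4]) for i in range(1,k) if st[i,4]>100])
  g=q["scene"]["pixels"]
a=np.hstack([cv2.resize(q["side"]["pixels"][262:330,140:270],(390,204)) for q in(d0,d)])
c=np.hstack([cv2.resize(q["side"]["pixels"][268:302,140:190],(260,177)) for q in(d0,d2,d)])
b=np.hstack([cv2.resize(q["scene"]["pixels"][170:295,340:440],(160,200)) for q in(d0,d2,d)]+[cv2.resize(d["scene"]["pixels"][165:250,185:285],(235,200))])
W=780;pad=lambda m:np.hstack([m,np.zeros((m.shape[0],W-m.shape[1],3),np.uint8)])
cv2.imwrite("pics/p4.png",np.clip(np.vstack([pad(a),pad(c),pad(b)])*1.8,0,255).astype(np.uint8)[...,::-1])
E
```

```text
time: 9.8
position: [0.4962, 0.1259, 0.1444]
tcp_rot: [-0.086, 0.996, -0.001, -0.001]
force: [1.1, 0.9, 1.8]
opening: 0.0
finger_force: 0.0
time: 10.2
position: [0.4174, 0.0865, 0.1458]
tcp_rot: [-0.086, 0.996, 0.001, 0.002]
force: [0.4, -0.5, 0.2]
opening: 0.0002
finger_force: 0.0
side [([160.9, 283.4], np.int32(257)), ([251.1, 298.5], np.int32(264))]
scene [([366.4, 222.2], np.int32(158))]
side [([161.0, 284.1], np.int32(209)), ([246.3, 298.6], np.int32(259))]
scene [([366.8, 225.2], np.int32(140))]
side [([160.8, 283.4], np.int32(244)), ([230.1, 297.8], np.int32(278))]
scene [([368.7, 235.1], np.int32(155))]
```

View pics/p4.png

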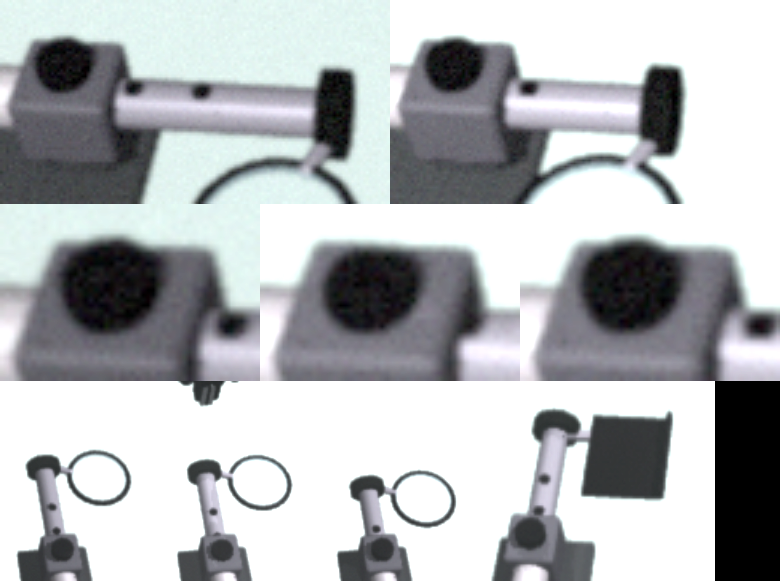

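The button blob is back at its "up" position (v = 283.4, against 284.1 when it was riding 3 mm down). The next hole now sits where the first one did, exactly one hole in. The phone arm looks unchanged and the robot is clear.

```bash
python3 -c "
from bench import *
print(job_done())"
```

```text
the job is handed in; nothing more can be done
None
```

The lens arm is now one hole shorter, and the pictures show its tube in the next hole with the button fully up; the phone arm looks unchanged, and I handed the job in at about 10 s of the 38 s allowed.

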